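Line up the dusting shakers in the bench rail

TASK

Tidy the pastry bench: stand the four dusting shakers in the wells of the steel shaker rail in order of height, one in each well, the tallest at the end next to the flour tub and the shortest at the end next to the scale. They are full, so keep them upright all the way and let each one stand properly on the floor of its well.

Things in the scene. Friction and masses are not known exactly. Their poses are not given: they have to be found in the camera images.
- shaker_80: The shortest of four dusting shakers (for flour and sugar): an upright round steel can with a white perforated lid, 80 mm tall, 44 mm in diameter over the lid, loose, full (about 0.1 to 0.45 kg). The lid takes the top 30 mm; its side is straight and upright except for the top 6 mm. The can below it is 2 mm less in diameter. Origin: centre of the underside; z points up along the can to the lid. It stands on the bench at the start.
- shaker_100: The second shortest of four dusting shakers (for flour and sugar): an upright round steel can with a white perforated lid, 100 mm tall, 48 mm in diameter over the lid, loose, full (about 0.1 to 0.45 kg). The lid takes the top 30 mm; its side is straight and upright except for the top 6 mm. The can below it is 2 mm less in diameter. Origin: centre of the underside; z points up along the can to the lid. It stands on the bench at the start.
- shaker_120: The second tallest of four dusting shakers (for flour and sugar): an upright round steel can with a white perforated lid, 120 mm tall, 52 mm in diameter over the lid, loose, full (about 0.1 to 0.45 kg). The lid takes the top 30 mm; its side is straight and upright except for the top 6 mm. The can below it is 2 mm less in diameter. Origin: centre of the underside; z points up along the can to the lid. It stands on the bench at the start.
- shaker_140: The tallest of four dusting shakers (for flour and sugar): an upright round steel can with a white perforated lid, 140 mm tall, 56 mm in diameter over the lid, loose, full (about 0.1 to 0.45 kg). The lid takes the top 30 mm; its side is straight and upright except for the top 6 mm. The can below it is 2 mm less in diameter. Origin: centre of the underside; z points up along the can to the lid. It stands on the bench at the start.
- well_1: The left (+y) end well of the steel shaker rail fixed to the bench: a low box 100 mm wide, 400 mm long, 28 mm high, with four equal round cut-outs 73 mm across, edged in dark rubber, in a row 95 mm apart, all empty at the start. Origin: centre of the well's floor, 3 mm above the bench and 25 mm below the rail's top. z up; y along the row, from well_4 to well_1; x across it, away from the robot.
- well_2: The well number 2 of 4 counted from the left (+y) of the steel shaker rail fixed to the bench: a low box 100 mm wide, 400 mm long, 28 mm high, with four equal round cut-outs 73 mm across, edged in dark rubber, in a row 95 mm apart, all empty at the start. Origin: centre of the well's floor, 3 mm above the bench and 25 mm below the rail's top. z up; y along the row, from well_4 to well_1; x across it, away from the robot.
- well_3: The well number 3 of 4 counted from the left (+y) of the steel shaker rail fixed to the bench: a low box 100 mm wide, 400 mm long, 28 mm high, with four equal round cut-outs 73 mm across, edged in dark rubber, in a row 95 mm apart, all empty at the start. Origin: centre of the well's floor, 3 mm above the bench and 25 mm below the rail's top. z up; y along the row, from well_4 to well_1; x across it, away from the robot.
- well_4: The right (-y) end well of the steel shaker rail fixed to the bench: a low box 100 mm wide, 400 mm long, 28 mm high, with four equal round cut-outs 73 mm across, edged in dark rubber, in a row 95 mm apart, all empty at the start. Origin: centre of the well's floor, 3 mm above the bench and 25 mm below the rail's top. z up; y along the row, from well_4 to well_1; x across it, away from the robot.
- flour_tub: White round plastic flour tub with a lid and a wire handle, 144 mm in diameter, 132 mm tall, fixed on the bench just beyond one end of the rail (which end differs from start to start): its centre is about 155 mm along the rail from the end well next to it and up to 35 mm out of line. Origin: centre of its underside.
- scale: Flat kitchen scale, black with a steel platform, 180 x 150 mm, 34 mm high, fixed on the bench beyond the other end of the rail, the end away from the flour tub, at the same distance. Origin: centre of its underside.
Things that resemble listed ones, but are neither listed nor needed, are in the scene too. What is shaped like the shaker_100 but orange or turquoise is not meant.

How it is judged:
By the outcome, as a careful person would: the job done as asked, in the order asked, and still so for the second after the job is handed in, with the robot touching nothing.
It also fails if it takes over 104 s, if anything falls off the work surface, if the arm or the gripper's body presses on something with over 40 N, if the wrist force passes 120 N, or if a joint passes its speed limit or range.

ROBOT

A 7-joint arm with a two-finger parallel gripper is mounted at the origin on the work surface. World frame = base frame: x ahead of the robot, y to its left, z up, the work surface at z = 0. Lengths are in m, angles in degrees, forces in N, time in s.
With the tool pointing down it reaches from about 0.425 to 0.875 m from the base axis. Payload 8.4 kg.
Tool frame: the origin (TCP) lies at the very end of the fingers, on their centre line; the grasp point (between the pads) lies 19 mm behind it; z points along the fingers, y is the line along which they close (so a half turn about z gives the same grasp; the last joint's range is limited). The gripper opens to 87 mm and grips with 3 to 60 N. Pads are 19 mm wide; open, the fingers measure 117 mm over their backs; the gripper's body (75 mm by 190 mm) begins 51 mm behind the grasp point.
Start: joints at [69.488, 19.091, 2.286, 83.961, -0.768, 76.965, -3.352], TCP at [0.166, -0.628, 0.223] pointing down, gripper open.
Joint ranges: [-147.57, 147.57], [-21.85, 119.76], [-74.77, 79.35], [14.55, 137.4], [-85.83, 265.84], [4.83, 119.75], [-152.11, 152.11]. Speed limits (degrees/s): [127.2, 127.2, 159.86, 159.86, 180, 180, 180].

INTERFACE

Orientations are given as [roll, pitch, yaw] about the fixed x, y, z axes, in that order (R = Rz(yaw) Ry(pitch) Rx(roll)).
In Python, from bench import env gives the robot as it stands.
- The arm moves only by the tool carry_out, never from a script. Its argument "commands" is one flat list of numbers, 5 for each row, row after row: the opening, from 0 (shut) to 1 (fully open), then the shift along the tool's x, y, z in units of 40 mm (1.0 is 40 mm), then the turn about the tool's z in units of 6 degrees (1.0 is 6 degrees). A call has 1 to 20 rows; each row shifts and turns the commanded pose from where the row before left it, along the tool's axes as they then stand; what a row does not reach is not made up. A row lasts 1/8 s, in which the tool goes at most 62.5 mm and 10.7 degrees, less where a joint would pass 70% of its speed; a pose out of reach is approached as far as the arm can. A call is refused whole if a number of a shift passes 1 or a number of a turn 1, either way. A call with a gripper value outside its range is refused whole. The fingers move at their own pace and stop on an object; "grip_force" is the grip in N (left out, the last holds). Time passes only in rows, so rows that do not move let the fingers close. It gives the time, the measured TCP pose, the force, the opening and the grip force at its end, in the units of the state.
- env.observe(): the state, without advancing time (a new reading comes with each control period).
- env.read_camera(name): name is "side" or "top"; returns a dict with "img" (384x512x3 uint8, blue, green, red), "z_map" (384x512 float32, m along the optical axis (not along the pixel's ray), 0 where there is no reading), "fovy" (degrees; the focal length in pixels is half the picture's height over the tangent of half this angle, whatever the lens; pixels are square), "cx", "cy" (the principal point, pixels), "D" ([k1, k2, p1, p2, k3] as OpenCV has them; the pictures are not rectified), "R" (3x3) and "t" (3): a world point X has camera coordinates R X + t. Camera axes: x right, y down, z forward; pixel columns grow to the right and rows downward; lengths in m; the calibration is good to about 2 mm. A picture is of the moment at which its call begins.
- env.close_job(): hands the job in; it is judged then, once.
Trained networks look in the newest picture that a camera, given by its name, has taken for a name from the list of things; names that differ only in an ending like _2 or _b are one class to them, and where a whole thing is asked for, a point or a joint stands for the part that bears it (a point fixed in the world has none). Each returns a list of dicts, best first, with "confidence" (0 to 1); they miss things now and then, are a little off and sometimes report something else, mostly with a low value. They report only what shows in the picture. A call takes as long as a camera call. They do not tell look-alikes from the thing itself.
- env.spot_in(camera, target): "bbox" ([centre column, centre row, width, height] in pixels, round what is visible of it).
- env.pinpoint(camera, target): "centre" ([column, row] in pixels: a listed point, or the origin of a listed thing).
The state is a dict: "time_s": time; "qpos": joint angles; "qd": joint speeds; "tau": joint torques, N m; "ee_pos": TCP position; "eef_rot": TCP orientation; "wrist_force": force on the tool from outside, world axes, zero at the start; "wrist_torque": the same for the moment, N m; "width": finger opening in m; "grasp_force": force on a finger pad.
Only numpy, scipy, OpenCV 4.12 (cv2) and the standard library are available. Lean on these libraries where they do the work, as an engineer would, in place of code of your own. Each camera call takes 0.05 s, during which the arm holds its last target. There are 200 camera calls.

## Working session

There is one attempt and no reset: what is moved stays moved. The work goes in short steps, Python scripts to look and compute and a tool call to move; the robot and the scene stay as the last step left them, time stands still between calls to the robot, and variables do not carry over. Pictures are saved under pics/ and viewed, at most 14 in all, crops included, and the job is handed in when it is done.

Besides the shell and the picture viewer there is one more tool, called as name(argument=value, ...) on one line, values as JSON. carry_out: Moves the arm, as the interface text tells. Its arguments: {"type":"object","properties":{"commands":{"type":"array"},"grip_force":{"type":"number"}},"required":["commands"]}

```bash
mkdir -p pics; ls
cat > h.py <<'E'
import numpy as np, cv2
from bench import env
def cam(n):
    c=env.read_camera(n); f=c["img"].shape[0]/2/np.tan(np.radians(c["fovy"]/2))
    c["K"]=np.array([[f,0,c["cx"]],[0,f,c["cy"]],[0,0,1.]]); c["D"]=np.array(c["D"],float); c["R"]=np.array(c["R"]);c["t"]=np.array(c["t"]).ravel(); return c
def ray(c,uv):
    p=cv2.undistortPoints(np.array(uv,float).reshape(-1,1,2),c["K"],c["D"]).reshape(-1,2)
    return np.c_[p,np.ones(len(p))]
def at_z(c,uv,z):
    d=ray(c,uv)@c["R"]; o=-c["R"].T@c["t"]
    return o+d*((z-o[2])/d[:,2])[:,None]
def cloud(c):
    h,w=c["z_map"].shape; u,v=np.meshgrid(np.arange(w),np.arange(h))
    r=ray(c,np.stack([u,v],-1).reshape(-1,2))*c["z_map"].reshape(-1,1)
    P=(r-c["t"])@c["R"]; P[c["z_map"].ravel()<=0]=np.nan
    return P.reshape(h,w,3)
E
python3 - <<'E'
from h import *
for n in("top","side"):
    c=cam(n); cv2.imwrite(f"pics/{n}0.png",c["img"]); print(n,-c["R"].T@c["t"],c["D"])
    P=cloud(c)
    for k in["shaker_80","shaker_100","shaker_120","shaker_140","well_1","well_4","flour_tub","scale"]:
        for d in env.spot_in(n,k)[:5]:
            u,v=d["bbox"][:2]; u,v=int(np.clip(u,0,511)),int(np.clip(v,0,383)); print(k,round(d["confidence"],2),np.round(d["bbox"]),np.round(P[v,u],3))
        if "well" in k: print([(round(d["confidence"],2),np.round(d["centre"],1),np.round(at_z(c,d["centre"],.003)[0],3)) for d in env.pinpoint(n,k)[:5]])
s=env.observe(); print({k:np.round(v,3) for k,v in s.items()})
E
```

```text
pics
top [0.45937236 0.01745899 1.22052868] [-0.13196808  0.          0.          0.          0.        ]
shaker_80 0.96 [258. 217.  23.  25.] [0.442 0.013 0.143]
shaker_80 0.85 [187. 189.  25.  22.] [0.505 0.184 0.102]
shaker_80 0.71 [346. 229.  27.  27.] [ 0.417 -0.197  0.118]
shaker_80 0.65 [386. 233.  24.  21.] [ 0.408 -0.301  0.081]
shaker_80 0.61 [204. 262.  24.  23.] [0.33  0.139 0.098]
shaker_100 0.96 [258. 217.  23.  25.] [0.442 0.013 0.143]
shaker_100 0.85 [187. 189.  25.  22.] [0.505 0.184 0.102]
shaker_100 0.71 [346. 229.  27.  27.] [ 0.417 -0.197  0.118]
shaker_100 0.65 [386. 233.  24.  21.] [ 0.408 -0.301  0.081]
shaker_100 0.61 [204. 262.  24.  23.] [0.33  0.139 0.098]
shaker_120 0.96 [258. 217.  23.  25.] [0.442 0.013 0.143]
shaker_120 0.85 [187. 189.  25.  22.] [0.505 0.184 0.102]
shaker_120 0.71 [346. 229.  27.  27.] [ 0.417 -0.197  0.118]
shaker_120 0.65 [386. 233.  24.  21.] [ 0.408 -0.301  0.081]
shaker_120 0.61 [204. 262.  24.  23.] [0.33  0.139 0.098]
shaker_140 0.96 [258. 217.  23.  25.] [0.442 0.013 0.143]
shaker_140 0.85 [187. 189.  25.  22.] [0.505 0.184 0.
[... 3156 characters left out ...]
, array([ 0.647, -0.031,  0.003])), (0.42, array([206.7, 235.2]), array([0.659, 0.17 , 0.003]))]
scale 0.58 [237. 161.  56.  32.] [ 0.638 -0.217  0.036]
{'time_s': np.float64(1.1), 'qpos': array([69.489, 19.089,  2.286, 83.961, -0.768, 76.966, -3.351]), 'qd': array([ 0.038, -0.026, -0.035, -0.066,  0.051, -0.027,  0.025]), 'tau': array([-0.0000e+00, -6.5612e+01,  1.3330e+00, -4.0408e+01, -6.0000e-02,
        3.5000e-02,  0.0000e+00]), 'ee_pos': array([ 0.166, -0.628,  0.223]), 'eef_rot': array([-1.79998e+02, -1.00000e-03,  1.48260e+01]), 'wrist_force': array([ 0.553, -0.783, -0.754]), 'wrist_torque': array([-0.026, -0.039,  0.004]), 'grasp_force': np.float64(0.0), 'width': np.float64(0.087)}
```

View pictures.

View pics/top0.png

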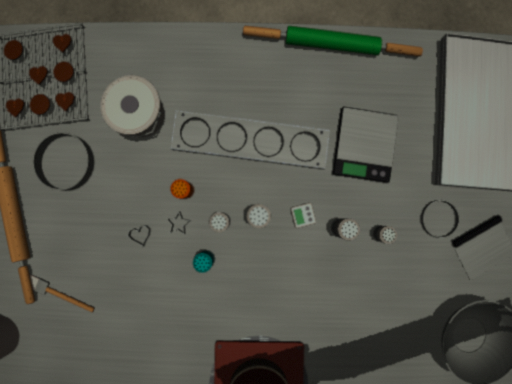

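View pics/side0.png

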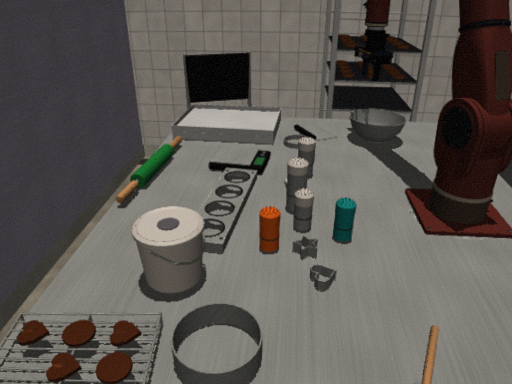

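Top view: the white shakers are at (220,221), (258,216), (347,229) and (387,234). Their look-alikes are orange at (181,189) and turquoise at (203,262). The rail runs from (195,131) to (305,146), with the tub at its +y end (131,104) and the scale at (364,142). So the 140 goes in well_1 and the 80 in well_4. Next I measure exactly.

Run:
```python
from h import *
c=cam("top"); P=cloud(c); s=cam("side"); S=cloud(s)
px={140:(258,216),120:(347,229),100:(220,221),80:(387,234)}
o=-c["R"].T@c["t"]
for h,(u,v) in px.items():
    W=P[v-16:v+17,u-16:u+17].reshape(-1,3); z=np.nanpercentile(W[:,2],98)
    T=W[W[:,2]>h/1000-.012]; (q,r)=cv2.minEnclosingCircle(T[:,:2].astype(np.float32))
    Q=S.reshape(-1,3); Q=Q[(np.hypot(*(Q[:,:2]-T.mean(0)[:2]).T)<.045)&(Q[:,2]>.02)]
    print(h,"zmax",round(z,4),"n",len(T),"mean",T.mean(0).round(4),"circ",np.round(q,4),round(r,4),"side ymax",np.nanmax(Q[:,1]).round(4),"xmid",((np.percentile(Q[:,0],2)+np.percentile(Q[:,0],98))/2).round(4),"ztop",np.percentile(Q[:,2],99).round(3))
for n,A in(("top",P),("side",S)):
    m=(abs(A[...,2]-.028)<.008)&(A[...,0]>.54)&(A[...,0]<.74)&(A[...,1]>-.19)&(A[...,1]<.26)
    m=cv2.morphologyEx(m.astype(np.uint8),cv2.MORPH_OPEN,np.ones((3,3)))
    k,l,st,_=cv2.connectedComponentsWithStats(m); b=1+st[1:,4].argmax()
    X=A[l==b]; print(n,cv2.minAreaRect(X[:,:2].astype(np.float32)),len(X),np.median(X[:,2]))
im=cv2.resize(c["img"][95:250,160:410],None,fx=3,fy=3,interpolation=cv2.INTER_CUBIC); cv2.imwrite("pics/crop.png",im)
```

```text
140 zmax 0.1425 n 453 mean [0.444  0.0109 0.1383] circ [0.444  0.0107] 0.0278 side ymax 0.0402 xmid 0.4438 ztop 0.141
120 zmax 0.1222 n 379 mean [ 0.4154 -0.2032  0.118 ] circ [ 0.4155 -0.2045] 0.0263 side ymax -0.1732 xmid 0.4152 ztop 0.121
100 zmax 0.1024 n 310 mean [0.427  0.1028 0.0985] circ [0.4265 0.1032] 0.024 side ymax 0.1288 xmid 0.4265 ztop 0.101
80 zmax 0.0809 n 261 mean [ 0.4009 -0.3091  0.0774] circ [ 0.4005 -0.3106] 0.0228 side ymax -0.2987 xmid 0.3849 ztop 0.081
top ((0.6365090012550354, 0.03515467047691345), (0.40020042657852173, 0.10168974846601486), 83.5734634399414) 3581 0.02777548122339023
side ((0.6374162435531616, 0.033305153250694275), (0.404468297958374, 0.10119312256574631), 83.64785766601562) 1657 0.028822939501593113
```

View pics/crop.png

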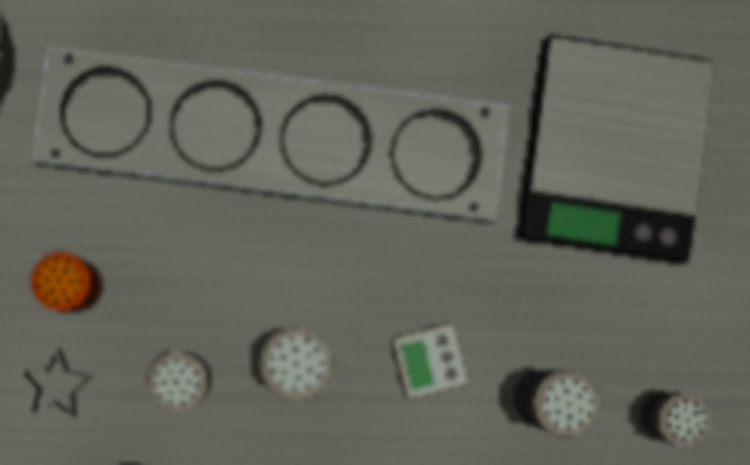

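The crop confirms four white-lidded shakers. Their measured radii (28, 26, 24 and 22 mm) and heights match the 140, 120, 100 and 80. I'm starting with a turn to the rail's direction and a lift.

carry_out(commands=[1,0,0,-0.25,-1,1,0,0,-0.25,-1,1,0,0,-0.25,-1,1,0,0,-0.25,-1,1,0,0,-0.25,-1,1,0,0,0,-1,1,0,0,0,-1,1,0,0,0,-1,1,0,0,0,-1,1,0,0,0,-1,1,0,0,0,-1,1,0,0,0,-0.5,1,0,0,0,0], grip_force=30)

```text
time_s: 2.82
ee_pos: [0.1663, -0.6284, 0.2725]
eef_rot: [180.0, -0.0, 83.8]
wrist_force: [-0.7, -0.1, -1.1]
width: 0.0872
grasp_force: 0.0
```

carry_out(commands=[1,1,0.6,0,0,1,1,0.6,0,0,1,1,0.6,0,0,1,1,0.6,0,0,1,1,0.6,0,0,1,1,0.6,0,0,1,1,0.6,0,0,1,1,0.6,0,0,1,1,0.4,0,0,1,1,0,0,0,1,1,0,0,0,1,1,0,0,0,1,1,0,0,0,1,1,0,0,0,1,1,0,0,0,1,1,0,0,0,1,0.6,0,0,0,1,0,0,0,0,1,0,0,0,0])

```text
time_s: 5.2
ee_pos: [0.4445, 0.0086, 0.2726]
eef_rot: [-180.0, 0.0, 83.7]
wrist_force: [-0.9, -0.7, -0.0]
width: 0.0871
grasp_force: 0.0
```

```bash
cat > w.py <<'E'
from h import *
import sys
SH={140:(.444,.0108),120:(.4155,-.204),100:(.4267,.103),80:(.4007,-.310)}
C=np.array([.6368,.0345]); r=np.radians(83.6); e=np.array([np.cos(r),np.sin(r)])
T=dict(SH); T.update({f"w{i+1}":C+e*(.1425-.095*i) for i in range(4)})
def go():
    s=env.observe(); p=np.array(s["ee_pos"]); y=np.radians(s["eef_rot"][2]); x=np.array([np.cos(y),np.sin(y)]); n=np.array([x[1],-x[0]])
    print("t",s["time_s"],p.round(4),np.round(s["eef_rot"],2),"w",round(s["width"],4),"gf",round(s["grasp_force"],1),"F",np.round(s["wrist_force"],1),"j",np.round(s["qpos"]))
    for k,v in T.items():
        d=np.array(v)-p[:2]; print(k,"x,y units",(d@x/.04).round(2),(d@n/.04).round(2))
if __name__=="__main__": go()
E
python3 w.py
```

```text
t 5.2 [0.4445 0.0086 0.2726] [-1.800e+02  2.000e-02  8.375e+01] w 0.0871 gf 0.0 F [-0.9 -0.7 -0. ] j [ 40.  -6. -42. 104.  -4.  80.  -8.]
140 x,y units 0.05 -0.02
120 x,y units -5.36 -0.14
100 x,y units 2.3 -0.7
80 x,y units -8.04 -0.22
w1 x,y units 4.73 4.72
w2 x,y units 2.35 4.71
w3 x,y units -0.02 4.71
w4 x,y units -2.4 4.7
```

carry_out(commands=[1,0.05,0,0.8,0,1,0,0,1,0,1,0,0,1,0,1,0,0,0.8,0,1,0,0,0.4,0,1,0,0,0.2,0,1,0,0,0,0,0,0,0,0,0,0,0,0,0,0,0,0,0,0,0,0,0,0,0,0,0,0,0,0,0,0,0,0,0,0])

```text
time_s: 6.82
ee_pos: [0.4447, 0.0115, 0.1047]
eef_rot: [-180.0, 0.0, 83.8]
wrist_force: [-2.6, -0.2, 5.1]
width: 0.0556
grasp_force: 30.0
```

carry_out(commands=[0,0,0,-0.2,0,0,0,0,-0.5,0,0,0,0,-0.8,0,0,0,0,-0.8,0,0,0,0,-0.8,0,0,0.2,0.2,-0.6,0,0,0.5,0.5,-0.3,0,0,0.7,0.7,0,0,0,0.7,0.7,0,0,0,0.7,0.7,0,0,0,0.7,0.7,0,0,0,0.6,0.6,0,0,0,0.4,0.4,0,0,0,0.2,0.2,0,0,0,0,0,0,0])

```text
time_s: 8.7
ee_pos: [0.6518, 0.1783, 0.2643]
eef_rot: [-179.9, -0.0, 83.9]
wrist_force: [0.5, 0.2, -3.4]
width: 0.0551
grasp_force: 30.0
```

Run:
```python
from w import *
go(); c=cam("side"); cv2.imwrite("pics/s1.png",cv2.resize(c["img"][60:300,130:430],None,fx=2,fy=2))
```

```text
t 8.7 [0.6518 0.1783 0.2643] [-1.7995e+02 -1.0000e-02  8.3860e+01] w 0.0551 gf 30.0 F [ 0.5  0.2 -3.4] j [ 13.  28. -48.  74.  21.  86. -39.]
140 x,y units -4.72 -4.72
120 x,y units -10.14 -4.85
100 x,y units -2.47 -5.39
80 x,y units -12.81 -4.93
w1 x,y units -0.05 0.03
w2 x,y units -2.43 0.02
w3 x,y units -4.8 0.01
w4 x,y units -7.18 -0.0
```

View pics/s1.png

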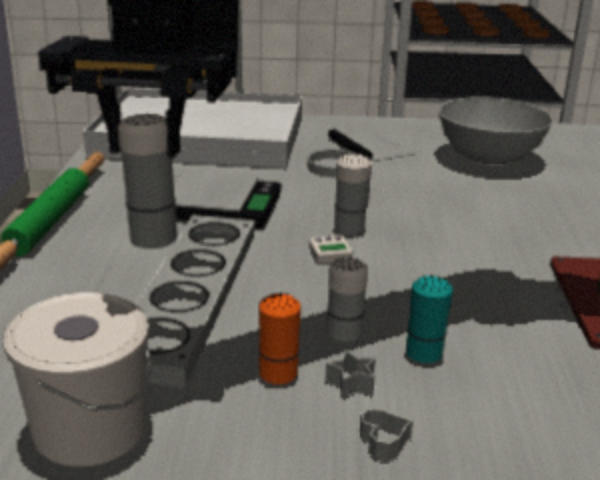

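The 140 hangs upright over well_1 (crop ~150,180). Now lowering it.

carry_out(commands=[0,-0.05,0,0.4,0,0,0,0,0.7,0,0,0,0,0.7,0,0,0,0,0.7,0,0,0,0,0.5,0,0,0,0,0.4,0,0,0,0,0.2,0,0,0,0,0.1,0,0,0,0,0.1,0,0,0,0,0.08,0,0,0,0,0,0,0,0,0,0,0])

```text
time_s: 10.25
ee_pos: [0.6518, 0.1762, 0.1096]
eef_rot: [180.0, -0.0, 83.8]
wrist_force: [-0.1, -0.2, -2.2]
width: 0.0552
grasp_force: 30.0
```

carry_out(commands=[0,0,0,0.04,0,0,0,0,0.03,0,0,0,0,0,0])

```text
time_s: 10.62
ee_pos: [0.652, 0.1768, 0.1078]
eef_rot: [179.9, -0.0, 83.8]
wrist_force: [-3.2, -0.3, 5.4]
width: 0.0553
grasp_force: 30.0
```

Contact with the floor. Release, rise and go to the 120.

carry_out(commands=[0.9,0,0,0,0,0.9,0,0,0,0,0.9,0,0,0,0,0.9,0,0,0,0,1,0,0,-0.3,0,1,0,0,-0.8,0,1,0,0,-1,0,1,0,0,-1,0,1,-0.5,-0.2,-0.6,0,1,-1,-0.5,0,0,1,-1,-0.5,0,0,1,-1,-0.5,0,0,1,-1,-0.5,0,0,1,-1,-0.5,0,0,1,-1,-0.5,0,0,1,-1,-0.5,0,0,1,-1,-0.5,0,0,1,-1,-0.5,0,0,1,-0.5,-0.1,0,0,1,0,0,0,0])

```text
time_s: 13.12
ee_pos: [0.4174, -0.2019, 0.2553]
eef_rot: [180.0, 0.0, 83.7]
wrist_force: [1.3, 0.1, -0.3]
width: 0.0871
grasp_force: 0.0
```

```bash
python3 w.py
```

```text
t 13.125 [ 0.4174 -0.2019  0.2553] [1.7996e+02 4.0000e-02 8.3680e+01] w 0.0871 gf 0.0 F [ 1.3  0.1 -0.3] j [ 60.  -2. -38. 104.  -1.  78.  16.]
140 x,y units 5.36 0.08
120 x,y units -0.06 -0.04
100 x,y units 7.6 -0.61
80 x,y units -2.73 -0.12
w1 x,y units 10.04 4.81
w2 x,y units 7.67 4.8
w3 x,y units 5.29 4.8
w4 x,y units 2.92 4.8
```

carry_out(commands=[1,-0.06,-0.04,0.6,0,1,0,0,1,0,1,0,0,1,0,1,0,0,0.9,0,1,0,0,0.5,0,1,0,0,0.25,0,1,0,0,0,0,0,0,0,0,0,0,0,0,0,0,0,0,0,0,0,0,0,0,0,0,0,0,0,0,0,0,0,0,0,0])

```text
time_s: 14.75
ee_pos: [0.4158, -0.2032, 0.0847]
eef_rot: [-180.0, 0.0, 83.8]
wrist_force: [-2.4, -0.2, 2.3]
width: 0.0508
grasp_force: 30.0
```

carry_out(commands=[0,0,0,-0.2,0,0,0,0,-0.5,0,0,0,0,-0.8,0,0,0,0,-0.8,0,0,0,0,-0.8,0,0,0,0,-0.8,0,0,0.2,0.1,-0.6,0,0,0.5,0.3,0,0,0,0.8,0.5,0,0,0,0.8,0.5,0,0,0,0.8,0.5,0,0,0,0.8,0.5,0,0,0,0.8,0.5,0,0,0,0.8,0.5,0,0,0,0.8,0.5,0,0,0,0.7,0.5,0,0,0,0.5,0.3,0,0,0,0.2,0.1,0,0,0,0,0,0,0])

```text
time_s: 17.12
ee_pos: [0.6397, 0.0827, 0.2644]
eef_rot: [-180.0, -0.0, 83.9]
wrist_force: [-1.1, -0.1, -2.9]
width: 0.0508
grasp_force: 30.0
```

```bash
python3 w.py
```

```text
t 17.125 [0.6397 0.0827 0.2644] [-1.7996e+02 -1.0000e-02  8.3870e+01] w 0.0508 gf 30.0 F [-1.1 -0.1 -2.9] j [ 25.  25. -51.  79.  19.  85. -31.]
140 x,y units -2.31 -4.67
120 x,y units -7.72 -4.81
100 x,y units -0.06 -5.35
80 x,y units -10.4 -4.89
w1 x,y units 2.36 0.07
w2 x,y units -0.02 0.06
w3 x,y units -2.39 0.05
w4 x,y units -4.77 0.04
```

carry_out(commands=[0,-0.02,0.06,0.4,0,0,0,0,0.7,0,0,0,0,0.8,0,0,0,0,0.8,0,0,0,0,0.6,0,0,0,0,0.5,0,0,0,0,0.25,0,0,0,0,0.12,0,0,0,0,0.1,0,0,0,0,0.08,0,0,0,0,0.06,0,0,0,0,0,0])

```text
time_s: 18.62
ee_pos: [0.6422, 0.0814, 0.0882]
eef_rot: [180.0, 0.0, 83.8]
wrist_force: [-0.7, 0.2, -3.1]
width: 0.0509
grasp_force: 30.0
```

carry_out(commands=[0,0,0,0.04,0,0,0,0,0.02,0,0,0,0,0,0])

```text
time_s: 19.0
ee_pos: [0.6426, 0.082, 0.0877]
eef_rot: [179.9, -0.0, 83.8]
wrist_force: [-5.7, -1.0, 11.3]
width: 0.0506
grasp_force: 30.0
```

carry_out(commands=[0.9,0,0,-0.02,0,0.9,0,0,0,0,0.9,0,0,0,0,0.9,0,0,0,0,1,0,0,-0.3,0,1,0,0,-0.8,0,1,0,0,-1,0,1,0,0,-1,0,1,0,-0.4,-0.6,0,1,0,-1,0,0,1,0,-1,0,0,1,0,-1,0,0,1,0,-1,0,0,1,0,-0.7,0,0,1,-0.05,-0.3,0,0,1,0,0,0,0])

```text
time_s: 21.0
ee_pos: [0.427, 0.1027, 0.2354]
eef_rot: [179.9, 0.1, 83.8]
wrist_force: [0.7, -0.4, -0.6]
width: 0.0871
grasp_force: 0.0
```

Run:
```python
from w import *
go(); c=cam("top"); P=cloud(c); Q=P.reshape(-1,3)
cv2.imwrite("pics/t2.png",cv2.resize(c["img"][90:270,110:420],None,fx=2.5,fy=2.5))
for h,k in((140,"w1"),(120,"w2"),(80,80)):
    z0=.003 if isinstance(k,str) else 0
    W=Q[(np.hypot(*(Q[:,:2]-T[k]).T)<.05)&(abs(Q[:,2]-h/1000-z0)<.01)]
    print(h,len(W),W.mean(0).round(4) if len(W) else 0,np.round(T[k],4))
```

```text
t 21.0 [0.427  0.1027 0.2354] [1.7988e+02 1.1000e-01 8.3840e+01] w 0.0871 gf 0.0 F [ 0.7 -0.4 -0.6] j [ 41.  -6. -55. 108.  -5.  75. -19.]
140 x,y units -2.24 0.67
120 x,y units -7.66 0.54
100 x,y units 0.01 -0.01
80 x,y units -10.33 0.45
w1 x,y units 2.43 5.41
w2 x,y units 0.05 5.4
w3 x,y units -2.32 5.39
w4 x,y units -4.7 5.38
140 442 [0.6483 0.1731 0.1416] [0.6527 0.1761]
120 373 [0.6391 0.0788 0.1215] [0.6421 0.0817]
80 252 [ 0.401  -0.3095  0.0777] [ 0.4007 -0.31  ]
```

View pics/t2.png

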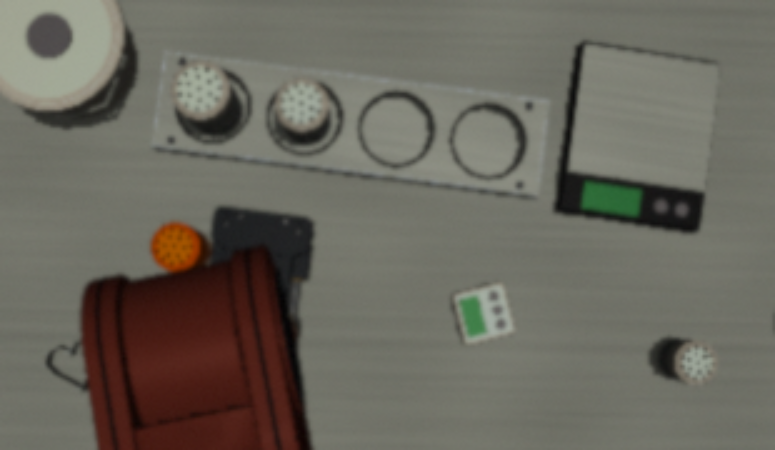

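Both shakers stand in their wells: lids at (202,90) and (302,105) in the crop, and tops 3 mm higher than on the bench, which matches the well floor. Next the 100.

carry_out(commands=[1,0,0,0.6,0,1,0,0,1,0,1,0,0,1,0,1,0,0,0.9,0,1,0,0,0.5,0,1,0,0,0.25,0,1,0,0,0,0,0,0,0,0,0,0,0,0,0,0,0,0,0,0,0,0,0,0,0,0,0,0,0,0,0,0,0,0,0,0])

```text
time_s: 22.68
ee_pos: [0.4271, 0.1027, 0.0646]
eef_rot: [-180.0, 0.0, 83.8]
wrist_force: [-1.7, -0.1, 2.5]
width: 0.047
grasp_force: 30.0
```

carry_out(commands=[0,0,0,-0.2,0,0,0,0,-0.5,0,0,0,0,-0.8,0,0,0,0,-0.8,0,0,0,0,-0.8,0,0,-0.1,0.2,-0.8,0,0,-0.2,0.5,-0.4,0,0,-0.4,0.7,0,0,0,-0.4,0.8,0,0,0,-0.4,0.8,0,0,0,-0.3,0.8,0,0,0,-0.3,0.7,0,0,0,-0.2,0.5,0,0,0,0,0.3,0,0,0,0,0.1,0,0,0,0,0,0,0])

```text
time_s: 24.68
ee_pos: [0.6318, -0.0112, 0.2367]
eef_rot: [-180.0, -0.0, 83.9]
wrist_force: [-0.6, 0.4, -2.7]
width: 0.047
grasp_force: 30.0
```

```bash
python3 w.py
```

```text
t 24.675 [ 0.6318 -0.0112  0.2367] [-1.7999e+02 -2.0000e-02  8.3890e+01] w 0.047 gf 30.0 F [-0.6  0.4 -2.7] j [ 36.  25. -52.  83.  19.  81. -23.]
140 x,y units 0.05 -4.73
120 x,y units -5.37 -4.86
100 x,y units 2.29 -5.4
80 x,y units -8.04 -4.95
w1 x,y units 4.71 0.02
w2 x,y units 2.34 0.01
w3 x,y units -0.04 -0.0
w4 x,y units -2.41 -0.01
```

carry_out(commands=[0,-0.04,0,0.4,0,0,0,0,0.7,0,0,0,0,0.8,0,0,0,0,0.8,0,0,0,0,0.5,0,0,0,0,0.4,0,0,0,0,0.25,0,0,0,0,0.12,0,0,0,0,0.1,0,0,0,0,0.08,0,0,0,0,0.06,0,0,0,0,0.03,0,0,0,0,0,0])

```text
time_s: 26.3
ee_pos: [0.6321, -0.0135, 0.0677]
eef_rot: [180.0, 0.0, 83.8]
wrist_force: [-3.3, 0.4, 4.7]
width: 0.0472
grasp_force: 30.0
```

carry_out(commands=[0.9,0,0,0,0,0.9,0,0,0,0,0.9,0,0,0,0,0.9,0,0,0,0,1,0,0,-0.3,0,1,0,0,-0.8,0,1,0,0,-1,0,1,0,0,-1,0,1,-0.5,-0.4,-0.6,0,1,-1,-0.6,0,0,1,-1,-0.6,0,0,1,-1,-0.6,0,0,1,-1,-0.6,0,0,1,-1,-0.6,0,0,1,-1,-0.6,0,0,1,-1,-0.6,0,0,1,-0.5,-0.3,0,0,1,0,0,0,0])

```text
time_s: 28.55
ee_pos: [0.4017, -0.3121, 0.2156]
eef_rot: [180.0, 0.1, 83.6]
wrist_force: [0.5, 0.4, -0.3]
width: 0.0871
grasp_force: 0.0
```

```bash
python3 w.py
```

```text
t 28.55 [ 0.4017 -0.3121  0.2156] [1.7999e+02 5.0000e-02 8.3640e+01] w 0.0871 gf 0.0 F [ 0.5  0.4 -0.3] j [ 76.   6. -46. 102.   5.  74.  23.]
140 x,y units 8.14 0.16
120 x,y units 2.73 0.04
100 x,y units 10.38 -0.53
80 x,y units 0.05 -0.03
w1 x,y units 12.83 4.88
w2 x,y units 10.45 4.88
w3 x,y units 8.08 4.88
w4 x,y units 5.7 4.88
```

carry_out(commands=[1,0.05,-0.03,0.6,0,1,0,0,1,0,1,0,0,1,0,1,0,0,0.9,0,1,0,0,0.5,0,1,0,0,0.25,0,1,0,0,0,0,0,0,0,0,0,0,0,0,0,0,0,0,0,0,0,0,0,0,0,0,0,0,0,0,0,0,0,0,0,0])

```text
time_s: 30.18
ee_pos: [0.4016, -0.3086, 0.045]
eef_rot: [-180.0, -0.0, 83.8]
wrist_force: [-1.2, -0.4, 0.7]
width: 0.0426
grasp_force: 29.9
```

carry_out(commands=[0,0,0,-0.2,0,0,0,0,-0.5,0,0,0,0,-0.8,0,0,0,0,-0.8,0,0,0,0,-0.8,0,0,0.2,0.2,-0.8,0,0,0.5,0.4,-0.4,0,0,0.8,0.7,0,0,0,0.8,0.7,0,0,0,0.8,0.7,0,0,0,0.8,0.7,0,0,0,0.8,0.7,0,0,0,0.5,0.4,0,0,0,0.3,0.3,0,0,0,0.15,0.1,0,0,0,0,0,0,0])

```text
time_s: 32.17
ee_pos: [0.6208, -0.1048, 0.2177]
eef_rot: [180.0, -0.0, 83.9]
wrist_force: [0.4, -0.8, -2.1]
width: 0.043
grasp_force: 29.9
```

```bash
python3 w.py
```

```text
t 32.175 [ 0.6208 -0.1048  0.2177] [179.98  -0.    83.86] w 0.043 gf 29.9 F [ 0.4 -0.8 -2.1] j [ 44.  25. -52.  85.  20.  79. -15.]
140 x,y units 2.4 -4.7
120 x,y units -3.02 -4.84
100 x,y units 4.65 -5.38
80 x,y units -5.69 -4.92
w1 x,y units 7.07 0.04
w2 x,y units 4.69 0.03
w3 x,y units 2.32 0.02
w4 x,y units -0.06 0.01
```

carry_out(commands=[0,-0.06,0,0.4,0,0,0,0,0.7,0,0,0,0,0.8,0,0,0,0,0.8,0,0,0,0,0.5,0,0,0,0,0.4,0,0,0,0,0.25,0,0,0,0,0.12,0,0,0,0,0.1,0,0,0,0,0.08,0,0,0,0,0.06,0,0,0,0,0.03,0,0,0,0,0,0])

```text
time_s: 33.8
ee_pos: [0.6207, -0.1073, 0.048]
eef_rot: [180.0, 0.0, 83.8]
wrist_force: [-2.5, -0.3, 4.3]
width: 0.0431
grasp_force: 30.0
```

Contact. Release, rise and back off to where the cameras see the rail.

carry_out(commands=[0.9,0,0,0,0,0.9,0,0,0,0,0.9,0,0,0,0,0.9,0,0,0,0,1,0,0,-0.3,0,1,0,0,-0.8,0,1,0,0,-1,0,1,0,0,-1,0,1,-0.5,-0.4,-0.6,0,1,-0.8,-0.6,0,0,1,-0.8,-0.6,0,0,1,-0.8,-0.6,0,0,1,-0.8,-0.6,0,0,1,-0.8,-0.6,0,0,1,-0.5,-0.3,0,0,1,0,0,0,0,1,0,0,0,0])

```text
time_s: 35.92
ee_pos: [0.4527, -0.2893, 0.1959]
eef_rot: [180.0, -0.0, 83.9]
wrist_force: [-0.1, -0.5, -1.0]
width: 0.0869
grasp_force: 0.0
```

Run:
```python
from w import *
c=cam("top"); s=cam("side"); P=cloud(c); Q=P.reshape(-1,3)
cv2.imwrite("pics/fin.png",np.hstack([cv2.resize(c["img"][80:240,110:310],(400,320)),cv2.resize(s["img"][100:260,150:350],(400,320))]))
for h,k in((140,"w1"),(120,"w2"),(100,"w3"),(80,"w4")):
    W=Q[(np.hypot(*(Q[:,:2]-T[k]).T)<.045)&(abs(Q[:,2]-h/1000-.003)<.01)]
    print(h,len(W),(W.mean(0)[:2]-T[k]).round(4),W.mean(0)[2].round(4))
print(env.observe()["wrist_force"])
```

```text
140 445 [-0.0045 -0.003 ] 0.1415
120 369 [-0.0029 -0.003 ] 0.1213
100 288 [-0.0019  0.0022] 0.1011
80 247 [-0.003 -0.001] 0.0809
[ 0.33387138 -0.02618639 -0.0894201 ]
```

View pics/fin.png

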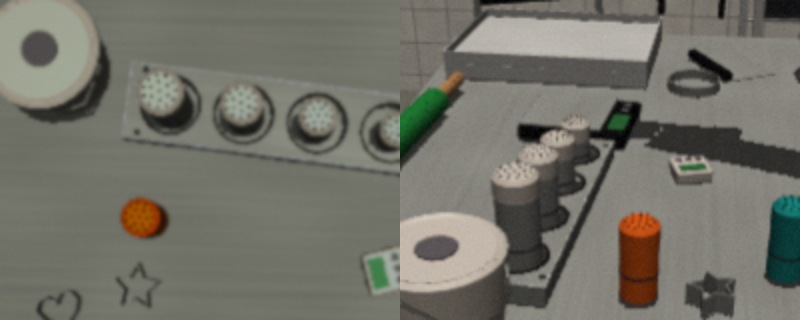

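All four stand upright in order: lids at (160,93), (241,104), (318,117) and (390,128), tallest next to the tub, each 3 mm above its bench height as expected. Handing in.

```bash
python3 -c "
from bench import env
print(env.close_job())"
```

```text
the job is handed in; nothing more can be done
None
```

The four shakers stand upright in the rail in height order, 140 mm next to the flour tub down to 80 mm next to the scale, each on its well floor; I handed the job in at about 36 s of the 104 s allowed, and no verdict came back.

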